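Add a clean cup to the stack under the swing-arm lamp

TASK

Swing the lamp well clear of the cup stack, take the clean cup out of the sloping draining rack and nest it the same way up on top of the stack, lowering it fully home rather than dropping it. Then swing the lamp back so that its head is centred over the stack. Leave the stack standing where it is, and do not knock the tip box, bottle or jar.

Things in the scene. Friction and masses are not known exactly. Their poses are not given: they have to be found in the camera images.
- lamp (a joint): Lamp arm's hinge angle (rad), vertical axis through point lamp_hinge; grows counter-clockwise seen from above, stops at -1.5 and 1.5. Near 0 the head is over or near the stack. The hinge turns with slight friction (about 0.12 N m, under 1 N at the knob, plus light damping) and stays where it is left.
- lamp_hinge (a point): Hinge axis of the lamp arm, at the arm's middle height (165 mm above the bench), on a 20 mm steel post rising to 190 mm from a grey base plate 150 x 120 x 12 mm fixed to the bench beyond the stack. At joint 0 the point's -x axis points along the arm to the head; it turns with the arm.
- lamp_knob (a point): Centre of the upright round black knob on top of the lamp head (24 mm diameter, 40 mm tall, 180 to 220 mm above the bench; this point is 205 mm above the bench). It is rigid with the head, 200 mm from the hinge axis; grasp it from above and lead it round the hinge.
- lamp_head (a point): Centre of the underside of the round white lamp head (100 mm diameter, 30 mm thick, underside 150 mm above the bench), straight below the knob, 200 mm from the hinge axis.
- rack: Fixed steel draining rack, base plate 125 x 110 x 8 mm; origin under its middle. Holds the cup leaning 35 degrees from vertical, mouth up and to the rack's -x (roughly to the robot). Two 8 mm wire rails, 36 mm apart, run under the cup's low side and end at its collar; a sloping plate carries its foot; its two sides (rack's y) are open. Stands left or right of the stack.
- cup: White stacking cup leaning in the rack, loose, 60 g, 67 mm tall. Origin: centre of underside; z along its axis to the mouth. Taper 34 to 53 mm diameter up to 45 mm, then straight collar, 64 mm diameter, 45 to 67 mm; grip that. Nested, only the collar shows: it rests on the rim below, origin 22 mm above that cup's, 2 to 3 mm side play; keep fingertips above the collar's lower edge.
- stack_low: Lower cup of the stack, same shape as the cup, standing loose and upright on the bench. Origin at its underside, z up. Stands near the lamp's circle, 180 to 220 mm from the hinge axis.
- stack_top: Upper cup of the stack, same shape, loose, nested in the lower one; origin at its underside, 22 mm above the bench; its rim is 89 mm above the bench. The clean cup goes in this one.
- tip_box: Bystander: loose blue pipette tip box with a white top, 85 x 115 x 68 mm; origin at the underside. Stands on the side of the stack away from the rack; the lamp head passes above it.
- bottle: Bystander: loose amber bottle, 60 mm diameter, 135 mm tall; origin at the underside.
- jar: Bystander: loose white lidded jar, 48 mm diameter, 70 mm tall; origin at the underside.
Not all that is in view belongs to the job. Leave any pink or red look-alike of the stack_low alone. What is shaped like the cup but orange is not meant.

How it is judged:
By the outcome, as a careful person would: the job done as asked, in the order asked, and still so for the second after the job is handed in, with the robot touching nothing.
It also fails if it takes over 61 s, if anything falls off the work surface, if the arm or the gripper's body presses on something with over 40 N, if the wrist force passes 120 N, or if a joint passes its speed limit or range.

ROBOT

A 6-joint arm with a two-finger parallel gripper is mounted at the origin on the work surface. World frame = base frame: x ahead of the robot, y to its left, z up, the work surface at z = 0. Lengths are in m, angles in rad, forces in N, time in s.
With the tool pointing down it reaches from about 0.4 to 0.825 m from the base axis. Payload 7 kg.
Tool frame: the origin (TCP) lies on the centre line of the jaws, within the pads' length; the fingertips stand 22 mm ahead of it and the grasp point (between the pads) lies 3 mm ahead of it; z points along the fingers, y is the line along which they close (so a half turn about z gives the same grasp; the last joint's range is limited). The gripper opens to 88 mm and grips with 3 to 60 N. Pads are 19 mm wide; open, the fingers measure 130 mm over their backs; the gripper's body (78 mm by 193 mm) begins 47 mm behind the grasp point.
Start: joints at [-0.826, 0.359, 0.012, 0, -1.224, -0.288], TCP at [0.298, -0.606, 0.249] pointing down, gripper open.
Joint ranges: [-3.07, 3.07], [-1.43, 2.12], [-1.02, 1.25], [-3.03, 1.67], [-3.05, -0], [-3.03, 3.03]. Speed limits (rad/s): [2.39, 2.39, 3.01, 3.14, 3.14, 3.14].

INTERFACE

Orientations are given as [roll, pitch, yaw] about the fixed x, y, z axes, in that order (R = Rz(yaw) Ry(pitch) Rx(roll)).
In Python, from station import arm gives the robot as it stands.
- The arm moves only by the tool arm_command, never from a script. Its argument "series" is one flat list of numbers, 7 for each row, row after row: the turn, a rotation vector about the tool's x, y, z each as a share of 90 degrees, from -1 to 1, then the shift along the tool's x, y, z each as a share of 0.1 m, from -1 to 1, then the opening, from 0 (shut) to 1 (fully open). A call has 1 to 8 rows; each row is the pose to reach, as a shift and turn from the pose commanded when the call began, along the tool's axes at that moment; what a row does not reach only later rows make up. A row lasts 1/8 s, in which the tool goes at most 62.5 mm and 10.7 degrees, less where a joint would pass 70% of its speed; a pose out of reach is approached as far as the arm can. A call with a number of a shift or a turn outside -1 to 1 is refused whole. A call with a gripper value outside its range is refused whole. The fingers move at their own pace and stop on an object; "force" is the grip in N (left out, the last holds). Time passes only in rows, so rows that repeat a pose let the fingers close. It gives the time, the measured TCP pose, the force, the opening and the grip force at its end, in the units of the state.
- arm.get_state(): the state, without advancing time (a new reading comes with each control period).
- arm.grab_frame(name): name is "side" or "top" or "wrist"; returns the picture (384x512x3 uint8, blue, green, red); there is no depth.
- arm.camera_model(name): a dict with "fovy" (degrees; the focal length in pixels is half the picture's height over the tangent of half this angle, whatever the lens; pixels are square), "cx", "cy" (the principal point, pixels), "pose" (4x4, takes a point from camera to world coordinates). Camera axes: x right, y down, z forward; pixel columns grow to the right and rows downward; lengths in m; the calibration is good to about 2 mm. The wrist camera is an equidistant fisheye: a pixel r from the principal point sees the ray r / f radians off the axis. A picture is of the moment at which its call begins: read the wrist's pose just before it. camera_model takes no time and is no camera call; for the wrist camera it gives the pose at the moment of the call.
- arm.job_done(): hands the job in; it is judged then, once.
The state is a dict: "t": time; "q": joint angles; "qd": joint speeds; "joint_efforts": joint torques, N m; "eef_pos": TCP position; "ee_rot": TCP orientation; "force": force on the tool from outside, world axes, zero at the start; "moment": the same for the moment, N m; "width": finger opening in m; "gripper_force": force on a finger pad.
Only numpy, scipy, OpenCV 4.12 (cv2) and the standard library are available. Lean on these libraries where they do the work, as an engineer would, in place of code of your own. Each camera call takes 0.05 s, during which the arm holds its last target. There are 200 camera calls.

## Working session

There is one attempt and no reset: what is moved stays moved. The work goes in short steps, Python scripts to look and compute and a tool call to move; the robot and the scene stay as the last step left them, time stands still between calls to the robot, and variables do not carry over. Pictures are saved under pics/ and viewed, at most 10 in all, crops included, and the job is handed in when it is done.

Besides the shell and the picture viewer there is one more tool, called after "Request:" in YAML: its name, and indented under it one key for each argument. arm_command: Moves the arm, as the interface text tells. Its arguments: {"type":"object","properties":{"series":{"type":"array"},"force":{"type":"number"}},"required":["series"]}

```bash
mkdir -p pics; ls
python3 - <<'E'
from station import arm
import cv2,numpy as np
a=arm.grab_frame("side");b=arm.grab_frame("top")
cv2.imwrite("pics/s0.png",a);cv2.imwrite("pics/t0.png",b)
for n in("side","top"):print(n,arm.camera_model(n))
s=arm.get_state();print(s['t'],s['eef_pos'],s['ee_rot'],s['width'])
E
```

```text
pics
side {'fovy': 43.320451873683176, 'cx': 261.0540010662244, 'cy': 192.73240507228718, 'pose': array([[-0.68404643, -0.49603319,  0.53481917, -0.18646366],
       [-0.72928553,  0.45005521, -0.51535708,  0.68626482],
       [ 0.01493606, -0.74256406, -0.66960849,  1.03751909],
       [ 0.        ,  0.        ,  0.        ,  1.        ]])}
top {'fovy': 47.65147575808429, 'cx': 250.7468946982176, 'cy': 188.52011153764445, 'pose': array([[ 3.00928677e-02, -9.96879012e-01,  7.29839293e-02,
         4.12853059e-01],
       [-9.99547102e-01, -3.00196020e-02,  2.10083940e-03,
        -1.84760383e-02],
       [ 9.66658117e-05, -7.30140954e-02, -9.97330904e-01,
         1.56888777e+00],
       [ 0.00000000e+00,  0.00000000e+00,  0.00000000e+00,
         1.00000000e+00]])}
0.1 [ 0.29752316 -0.60542286  0.24769533] [ 3.14006280e+00 -1.57139176e-04 -2.68489731e+00] 0.08772029032289676
```

View pics/s0.png

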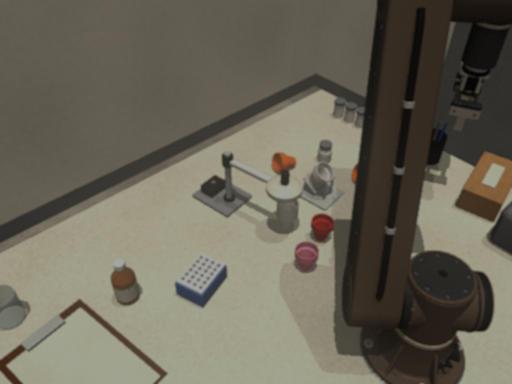

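View pics/t0.png

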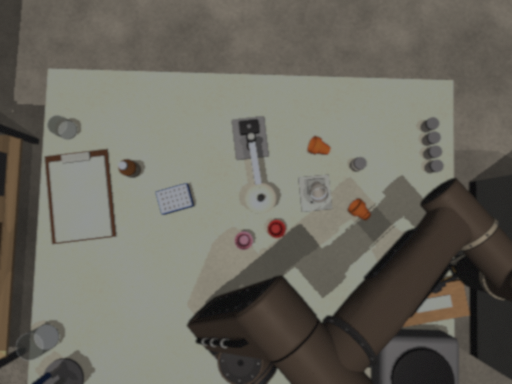

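Side: lamp head about (284,187) with its knob at (285,176), and the stack below it at (287,212). The white cup is in the rack at (321,180). Orange look-alikes are at (283,162) and (357,173), and red and pink ones at (322,226) and (306,255). Top: hinge about (251,135), knob (261,197), rack and cup (316,192), tip box (174,198), bottle (128,168), jar (358,163). I'll enlarge both views.

```bash
cat > h.py <<'E'
import numpy as np,cv2
from scipy.optimize import least_squares
def K(m,H=384): return H/2/np.tan(np.radians(m['fovy']/2))
def ray(m,u,v,fish=False):
    f=K(m);x,y=(u-m['cx']),(v-m['cy'])
    if fish:
        r=np.hypot(x,y);t=r/f;d=np.array([np.sin(t)*x/r,np.sin(t)*y/r,np.cos(t)])
    else: d=np.array([x/f,y/f,1.]);d/=np.linalg.norm(d)
    return m['pose'][:3,3],m['pose'][:3,:3]@d
def onz(m,u,v,z,fish=False):
    o,d=ray(m,u,v,fish);return o+d*(z-o[2])/d[2]
def tri(*rs):
    A=sum(np.eye(3)-np.outer(d,d) for o,d in rs);b=sum((np.eye(3)-np.outer(d,d))@o for o,d in rs)
    p=np.linalg.solve(A,b);return p,[np.linalg.norm(np.cross(d,p-o)) for o,d in rs]
def proj(m,P):
    c=np.linalg.inv(m['pose'])@np.r_[P,1];f=K(m);return np.array([m['cx']+f*c[0]/c[2],m['cy']+f*c[1]/c[2]])
E
python3 - <<'E'
import cv2,numpy as np
a=cv2.imread("pics/s0.png");b=cv2.imread("pics/t0.png")
A=cv2.resize(a[130:270,180:380],None,fx=4,fy=4,interpolation=cv2.INTER_CUBIC)
B=cv2.resize(b[100:240,200:400],None,fx=4,fy=4,interpolation=cv2.INTER_CUBIC)
cv2.imwrite("pics/s0c.png",A);cv2.imwrite("pics/t0c.png",B)
E
```

```text
(no output)
```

View pics/s0c.png

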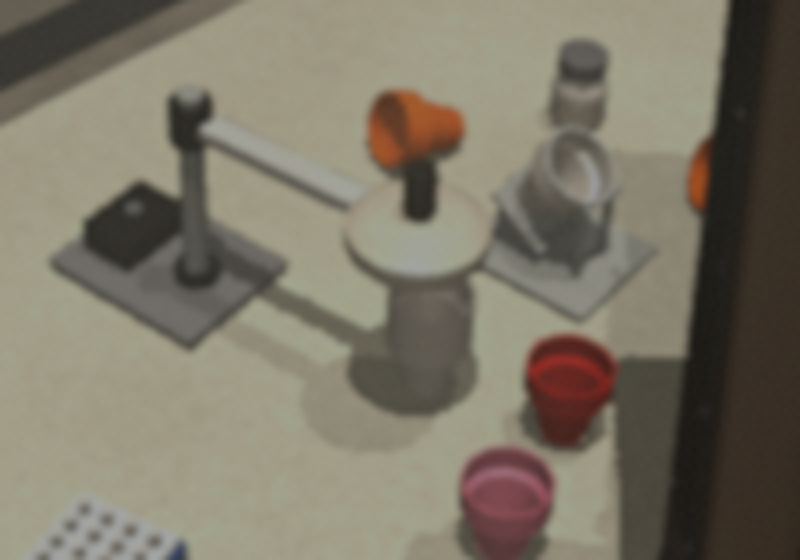

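View pics/t0c.png

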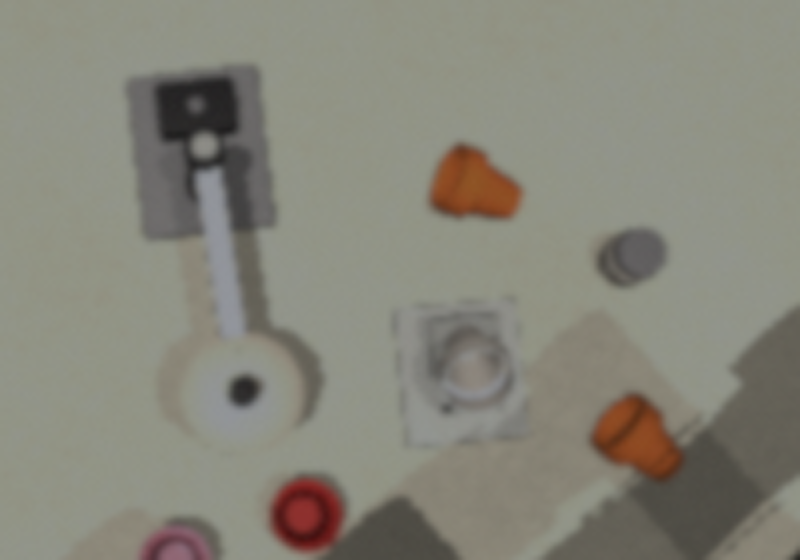

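Top crop: knob (246,388), post top (204,145), white cup mouth (475,365) in the rack. Side crop: knob top (421,165), post top (190,95), cup mouth (578,168). Candidates for the cup: the white cup in the rack, side (321,180), is the right one. The orange cups at side (283,162) and (357,173) are lying down and not meant. Candidates for the stack: the grey-white stack under the lamp at side (287,212), as against the red (322,226) and pink (306,255) look-alikes.

```bash
cat >> h.py <<'E'
def S(x,y): return 180+x/4,130+y/4
def T(x,y): return 200+x/4,100+y/4
E
python3 - <<'E'
from station import arm
from h import *
s=arm.camera_model("side");t=arm.camera_model("top")
np.set_printoptions(precision=4,suppress=True)
for n,a,b,z in [("knobtop",S(421,165),T(246,388),.22),("post",S(190,95),T(204,145),.19),("cupmouth",S(578,168),T(477,365),.1),("jar",S(584,50),T(636,252),.07)]:
    print(n,tri(ray(s,*a),ray(t,*b)),onz(s,*a,z),onz(t,*b,z))
for n,p in [("tip",(174,198)),("bottle",(125,168)),("rackcorners",T(395,312)),("",T(515,298)),("",T(528,437)),("",T(408,447))]:
    print(n,onz(t,*p,{'tip':.068,'bottle':.135}.get(n,.008)))
st=arm.get_state();print(st['q'],arm.camera_model('wrist'))
E
```

```text
knobtop (array([ 0.4862, -0.0498,  0.219 ]), [np.float64(1.7673343616200274e-05), np.float64(1.7673343616273427e-05)]) [ 0.4855 -0.049   0.22  ] [ 0.4862 -0.0498  0.22  ]
post (array([ 0.682 , -0.0119,  0.1858]), [np.float64(0.0008611201611480737), np.float64(0.0008611201611480356)]) [ 0.677 -0.009  0.19 ] [ 0.6818 -0.0113  0.19  ]
cupmouth (array([ 0.5149, -0.2529,  0.0867]), [np.float64(0.0053027226524062325), np.float64(0.005302722652406131)]) [ 0.5011 -0.2432  0.1   ] [ 0.5181 -0.2475  0.1   ]
jar (array([ 0.6205, -0.3881,  0.0755]), [np.float64(0.0017709014770121321), np.float64(0.0017709014770123117)]) [ 0.6238 -0.3954  0.07  ] [ 0.6226 -0.3883  0.07  ]
tip [0.4819 0.2488 0.068 ]
bottle [0.5735 0.4036 0.135 ]
rackcorners [ 0.5703 -0.1871  0.008 ]
 [ 0.5862 -0.295   0.008 ]
 [ 0.4613 -0.3088  0.008 ]
 [ 0.4491 -0.2014  0.008 ]
[-0.8259  0.3593  0.0111 -0.0003 -1.2241 -0.2881] {'fovy': 65.70646984690485, 'cx': 253.65633555085986, 'cy': 195.29178272023984, 'pose': array([[-0.4417,  0.8616,  0.2501,  0.2302],
       [ 0.8972,  0.4236,  0.1251, -0.6384],
       [ 0.0018,  0.2796, -0.9601,  0.3849],
       [ 0.    ,  0.    ,  0.    ,  1.    ]])}
```

Request:
arm_command:
  series: [0,0,0,-1,1,-0.25,1,0,0,0,-1,1,-0.25,1,0,0,0,-1,1,-0.25,1]
  force: 10

```text
t: 0.48
eef_pos: [0.3441, -0.4696, 0.2745]
ee_rot: [-3.141, 0.001, -2.683]
force: [-0.4, -1.5, 1.0]
width: 0.0876
gripper_force: 0.0
```

Request:
arm_command:
  series: [0,0,0,-1,1,-0.25,1,0,0,0,-1,1,-0.25,1,0,0,0,-1,1,-0.25,1]

```text
t: 0.85
eef_pos: [0.3898, -0.3359, 0.2994]
ee_rot: [-3.141, 0.001, -2.682]
force: [0.7, 0.3, 0.6]
width: 0.0871
gripper_force: 0.0
```

Request:
arm_command:
  series: [0,0,0.1,-0.65,0.65,0,1,0,0,0.21,-0.65,0.65,0,1,0,0,0.21,-0.65,0.65,0,1,0,0,0.21,-0.65,0.65,0,1]

```text
t: 1.35
eef_pos: [0.4186, -0.2513, 0.2984]
ee_rot: [3.142, -0.0, -3.012]
force: [0.8, -0.4, -0.5]
width: 0.0877
gripper_force: 0.0
```

Run:
```python
from station import arm
import cv2,numpy as np,pickle
s=arm.get_state();print(s['t'],s['eef_pos'],s['ee_rot'],s['q'])
m=arm.camera_model("wrist");w=arm.grab_frame("wrist")
pickle.dump(m,open("w1.pkl","wb"));cv2.imwrite("pics/w1.png",w)
cv2.imwrite("pics/w1c.png",cv2.resize(w,(800,600),interpolation=cv2.INTER_CUBIC))
```

```text
1.35 [ 0.41862037 -0.25131438  0.2983817 ] [ 3.14157413e+00 -4.50890152e-04 -3.01191725e+00] [-1.36892928e-01  1.51533166e-02 -3.05061568e-01  1.06289983e-04
 -1.25102129e+00 -1.30426144e+00]
```

View pics/w1c.png

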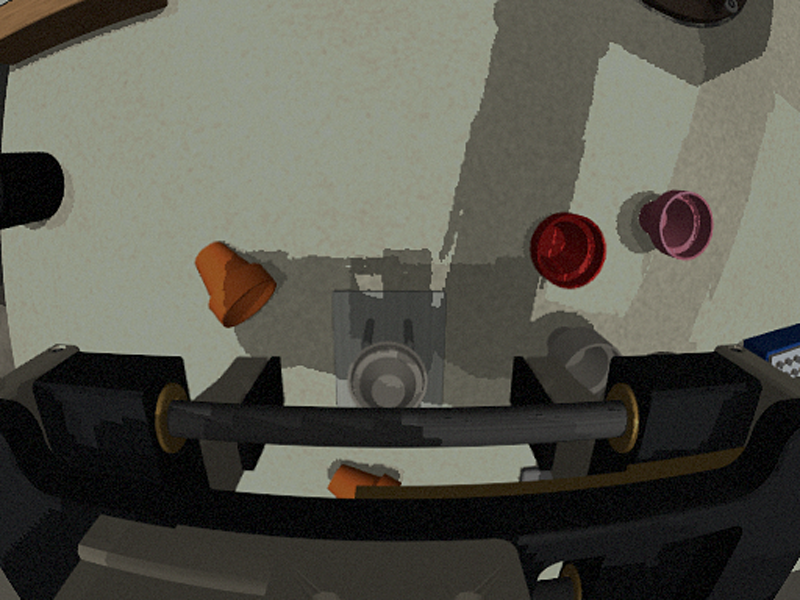

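The wrist view (scaled) shows the rack with the white cup's mouth at (388,379), its rails at (370,330) and (406,330), the red and pink look-alikes at (568,250) and (683,225), and the stack's rim at (600,365). First I move over the knob.

Request:
arm_command:
  series: [0,0,0,-0.47,0.95,0.1,1,0,0,0,-0.47,0.95,0.1,1]

```text
t: 1.65
eef_pos: [0.4533, -0.1509, 0.2882]
ee_rot: [3.142, -0.0, -3.016]
force: [0.6, -0.1, -0.4]
width: 0.0877
gripper_force: 0.0
```

Request:
arm_command:
  series: [0,0,0,-0.46,0.96,0.2,1,0,0,0,-0.46,0.96,0.2,1,0,0,0,-0.46,0.96,0.2,1,0,0,0,-0.46,0.96,0.2,1]

```text
t: 2.15
eef_pos: [0.4867, -0.0506, 0.2684]
ee_rot: [-3.141, -0.001, -3.014]
force: [-0.0, -0.1, 0.1]
width: 0.0877
gripper_force: 0.0
```

Run:
```python
from station import arm
import cv2,numpy as np,pickle
from h import *
s=arm.get_state();print(s['t'],s['eef_pos'],s['ee_rot'])
m=arm.camera_model("wrist");w=arm.grab_frame("wrist")
pickle.dump(m,open("w2.pkl","wb"));cv2.imwrite("pics/w2.png",w)
cv2.imwrite("pics/w2c.png",cv2.resize(w,(800,600),interpolation=cv2.INTER_CUBIC))
```

```text
2.15 [ 0.48668927 -0.05060917  0.26836866] [-3.14125871e+00 -7.58005937e-04 -3.01424415e+00]
```

View pics/w2c.png

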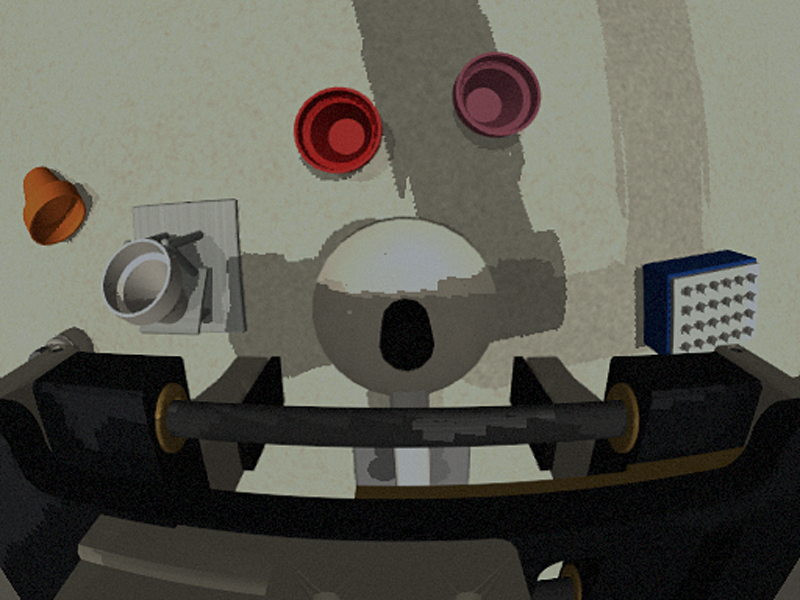

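The knob is at (407,335) between the jaws. The cup's mouth is at (140,281) in this second view.

Run:
```python
from h import *
import pickle
m1=pickle.load(open("w1.pkl","rb"));m2=pickle.load(open("w2.pkl","rb"));k=.64
np.set_printoptions(precision=4,suppress=True)
print("knob top",onz(m2,408*k,324*k,.22,True))
print("cup mouth",tri(ray(m1,389*k,379*k,True),ray(m2,140*k,281*k,True)))
print("rack corners",[onz(m2,x*k,y*k,.008,True) for x,y in((135,206),(238,199),(244,331),(139,333))])
print("rack front",[onz(m1,x*k,y*k,.008,True) for x,y in((332,291),(446,291))])
```

```text
knob top [ 0.4733 -0.0467  0.22  ]
cup mouth (array([ 0.507 , -0.2455,  0.093 ]), [np.float64(0.0012723683574873978), np.float64(0.001272368357487502)])
rack corners [array([ 0.4612, -0.3035,  0.008 ]), array([ 0.4478, -0.1959,  0.008 ]), array([ 0.5702, -0.1838,  0.008 ]), array([ 0.5894, -0.3005,  0.008 ])]
rack front [array([ 0.4614, -0.3071,  0.008 ]), array([ 0.4473, -0.1991,  0.008 ])]
```

Request:
arm_command:
  series: [0,0,0,0,0,0.3,1,0,0,0,0,0,0.58,1,0,0,0,0,0,0.58,1]

```text
t: 2.58
eef_pos: [0.4853, -0.0514, 0.2093]
ee_rot: [-3.141, -0.004, -3.017]
force: [-0.1, 0.2, 1.0]
width: 0.0875
gripper_force: 0.0
```

Request:
arm_command:
  series: [0,0,0,0,0,0,0.2,0,0,0,0,0,0,0.2,0,0,0,0,0,0,0.2,0,0,0,0,0,0,0.2]
  force: 12

```text
t: 3.08
eef_pos: [0.4869, -0.0498, 0.211]
ee_rot: [3.141, 0.001, -3.015]
force: [-0.4, -0.4, -0.3]
width: 0.0529
gripper_force: 0.0
```

```bash
cat >> h.py <<'E'
from scipy.spatial.transform import Rotation as Ro
def rows(p0,R0,targets):
    """targets: (pos,R); prints turn share and shift share"""
    for p,R in targets:
        r=(R0.inv()*R).as_rotvec()/(np.pi/2);d=R0.inv().apply(np.array(p)-p0)/.1
        print(np.round(np.r_[r,d],2).tolist())
E
python3 - <<'E'
from station import arm
from h import *
s=arm.get_state();p=s['eef_pos'];R=Ro.from_euler('xyz',s['ee_rot']);print(s['t'],p,s['width'],s['gripper_force'])
H=np.array([.682,-.0115]);v=p[:2]-H;print(np.hypot(*v))
for a in range(5,85,5):
    t=np.radians(-a);q=H+np.array([[np.cos(t),-np.sin(t)],[np.sin(t),np.cos(t)]])@v
    print(a,end=' ');rows(p,R,[(np.r_[q,p[2]],R)])
E
```

```text
3.075 [ 0.48687805 -0.04975961  0.21098596] 0.05291344279505652 0.0
0.19883755551226828
5 [0.0, 0.0, 0.0, 0.0, 0.17, 0.0]
10 [0.0, 0.0, 0.0, -0.01, 0.35, 0.0]
15 [0.0, 0.0, 0.0, -0.03, 0.52, 0.0]
20 [0.0, 0.0, 0.0, -0.07, 0.69, 0.0]
25 [0.0, 0.0, 0.0, -0.13, 0.85, 0.0]
30 [0.0, 0.0, 0.0, -0.2, 1.01, 0.0]
35 [0.0, 0.0, 0.0, -0.28, 1.16, 0.0]
40 [0.0, 0.0, 0.0, -0.38, 1.31, 0.0]
45 [0.0, 0.0, 0.0, -0.49, 1.44, 0.0]
50 [0.0, 0.0, 0.0, -0.61, 1.57, 0.0]
55 [0.0, 0.0, 0.0, -0.74, 1.68, 0.0]
60 [0.0, 0.0, 0.0, -0.88, 1.78, 0.0]
65 [0.0, 0.0, 0.0, -1.03, 1.87, 0.0]
70 [0.0, 0.0, 0.0, -1.18, 1.95, 0.0]
75 [0.0, 0.0, 0.0, -1.34, 2.01, 0.0]
80 [0.0, 0.0, 0.0, -1.51, 2.06, 0.0]
```

Request:
arm_command:
  series: [0,0,0,0,0,0,0.2,0,0,0,0,0,0,0.2,0,0,0,0,0,0,0.2,0,0,0,0,0,0,0.2,0,0,0,0,0,0,0.2]

```text
t: 3.7
eef_pos: [0.4867, -0.0498, 0.2105]
ee_rot: [3.142, -0.0, -3.015]
force: [0.1, 0.7, -0.4]
width: 0.0235
gripper_force: 12.0
```

Request:
arm_command:
  series: [0,0,0,0,0.17,0,0.2,0,0,0,-0.01,0.35,0,0.2,0,0,0,-0.03,0.52,0,0.2,0,0,0,-0.07,0.69,0,0.2,0,0,0,-0.13,0.85,0,0.2,0,0,0,-0.19,0.98,0,0.2]

```text
t: 4.45
eef_pos: [0.4933, 0.051, 0.2104]
ee_rot: [-3.142, -0.0, -3.014]
force: [-0.6, -1.4, -1.3]
width: 0.0237
gripper_force: 12.0
```

Request:
arm_command:
  series: [0,0,0,-0.09,0.18,0,0.2,0,0,0,-0.19,0.33,0,0.2,0,0,0,-0.3,0.46,0,0.2,0,0,0,-0.42,0.59,0,0.2,0,0,0,-0.55,0.7,0,0.2,0,0,0,-0.69,0.8,0,0.2,0,0,0,-0.84,0.89,0,0.2,0,0,0,-0.96,0.95,0,0.2]

```text
t: 5.45
eef_pos: [0.5774, 0.1571, 0.2105]
ee_rot: [3.141, 0.0, -3.015]
force: [-2.7, -0.5, -1.0]
width: 0.0236
gripper_force: 12.0
```

Request:
arm_command:
  series: [0,0,0,-0.19,0.08,0,0.2,0,0,0,-0.36,0.13,0,0.2,0,0,0,-0.36,0.13,0,0.2]

```text
t: 5.82
eef_pos: [0.6121, 0.1748, 0.2105]
ee_rot: [3.141, 0.001, -3.014]
force: [-1.6, 2.8, -0.8]
width: 0.0232
gripper_force: 12.0
```

Request:
arm_command:
  series: [0,0,0,0,0,0,0.8,0,0,0,0,0,0,0.8,0,0,0,0,0,0,0.8,0,0,0,0,0,0,0.8]

```text
t: 6.32
eef_pos: [0.6104, 0.1735, 0.2109]
ee_rot: [3.142, 0.0, -3.015]
force: [-0.1, -0.2, -0.3]
width: 0.0579
gripper_force: 0.0
```

Request:
arm_command:
  series: [0,0,0,0,0,-0.6,1,0,0,0,0,0,-0.9,1,0,0,0,0,0,-0.9,1]

```text
t: 6.7
eef_pos: [0.6115, 0.174, 0.304]
ee_rot: [3.14, 0.005, -3.014]
force: [-0.4, -0.5, -0.4]
width: 0.0855
gripper_force: 0.0
```

Request:
arm_command:
  series: [0,0,0,0.92,-0.89,0,1,0,0,0,0.92,-0.89,0,1,0,0,0,0.92,-0.89,0,1]

```text
t: 7.08
eef_pos: [0.5278, 0.0711, 0.3006]
ee_rot: [3.141, -0.0, -3.016]
force: [0.5, 0.7, 0.9]
width: 0.0878
gripper_force: 0.0
```

Request:
arm_command:
  series: [0,0,0,0.92,-0.89,0,1,0,0,0,0.92,-0.89,0,1,0,0,0,0.92,-0.89,0,1,0,0,0,0.92,-0.89,0,1]

```text
t: 7.58
eef_pos: [0.4506, -0.0263, 0.3005]
ee_rot: [3.141, 0.0, -3.015]
force: [-0.9, -0.6, 0.6]
width: 0.0876
gripper_force: 0.0
```

```bash
cat > snap.py <<'E'
from station import arm
import cv2,pickle,sys
n=sys.argv[1];s=arm.get_state();print(s['t'],s['eef_pos'],s['ee_rot'],s['q'])
m=arm.camera_model("wrist");w=arm.grab_frame("wrist");pickle.dump(m,open(n+".pkl","wb"));cv2.imwrite(f"pics/{n}.png",w)
for c in sys.argv[2:]: cv2.imwrite(f"pics/{n}_{c}.png",arm.grab_frame(c))
E
python3 snap.py w3 top side
```

```text
7.575 [ 0.4505673  -0.02627026  0.30049736] [ 3.14139948e+00  4.59161625e-04 -3.01537310e+00] [ 3.80620824e-01 -5.42395571e-02 -3.67725264e-01 -7.50702466e-05
 -1.25681762e+00 -1.82517439e+00]
```

Request:
arm_command:
  series: [0,0,0,0,-0.95,0,1,0,0,0,0,-0.95,0,1,0,0,0,0,-0.95,0,1]

```text
t: 8.1
eef_pos: [0.4632, -0.1214, 0.2997]
ee_rot: [-3.141, -0.002, -3.016]
force: [0.3, -0.6, 0.4]
width: 0.0878
gripper_force: 0.0
```

Request:
arm_command:
  series: [0,0,0,0,-0.7,0,1,0,0,0,0,-0.7,0,1,0,0,0,0,-0.7,0,1]

```text
t: 8.48
eef_pos: [0.4716, -0.1896, 0.2999]
ee_rot: [3.141, -0.001, -3.016]
force: [0.2, 0.8, -0.1]
width: 0.0874
gripper_force: 0.0
```

```bash
python3 snap.py w4
python3 - <<'E'
import cv2,numpy as np
a=cv2.imread("pics/w3.png");b=cv2.imread("pics/w4.png")
A=cv2.resize(a[90:270,40:360],(800,450),interpolation=cv2.INTER_CUBIC)
c=lambda im,x,y,w,h:cv2.resize(im[y:y+h,x:x+w],(400,300),interpolation=cv2.INTER_CUBIC)
t=cv2.imread("pics/w3_top.png");s=cv2.imread("pics/w3_side.png")
# w3 whole, w4 whole, top crop, side crop
o=np.vstack([np.hstack([c(a,56,96,400,200) if 0 else cv2.resize(a,(400,300),interpolation=cv2.INTER_AREA),cv2.resize(b,(400,300),interpolation=cv2.INTER_AREA)]),np.hstack([c(t,220,130,160,120),c(s,240,130,160,120)])])
cv2.imwrite("pics/v7.png",o)
E
```

```text
8.475 [ 0.47159871 -0.18956676  0.2999035 ] [ 3.14115962e+00 -1.21636030e-03 -3.01550887e+00] [ 4.52642926e-03  5.05756124e-02 -2.64427798e-01 -2.96835473e-04
 -1.25705282e+00 -1.44914745e+00]
```

View pics/v7.png

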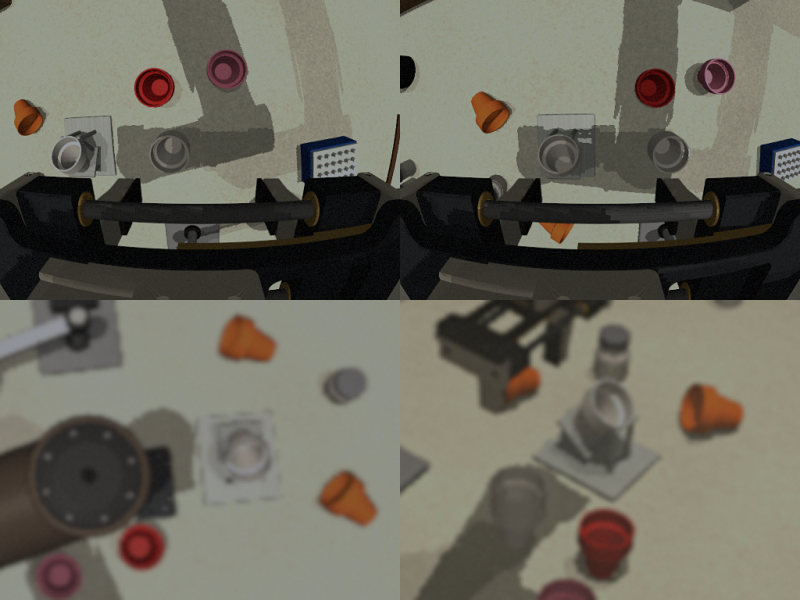

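The lamp is clear and the stack can be seen at w3 (170,153) and w4 (267,152) in half-scale panels. I'll enlarge the rims.

Run:
```python
import cv2,numpy as np
a=cv2.imread("pics/w3.png");b=cv2.imread("pics/w4.png")
def c(im,x,y):
    p=im[y:y+60,x:x+80].astype(float);p=np.clip(p*1.8,0,255).astype(np.uint8);return cv2.resize(p,(400,300),interpolation=cv2.INTER_CUBIC)
o=np.vstack([np.hstack([c(a,50,165),c(b,162,165)]),np.hstack([c(a,178,165),c(b,302,165)])])
cv2.imwrite("pics/v8.png",o)
```

```text
(no output)
```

View pics/v8.png

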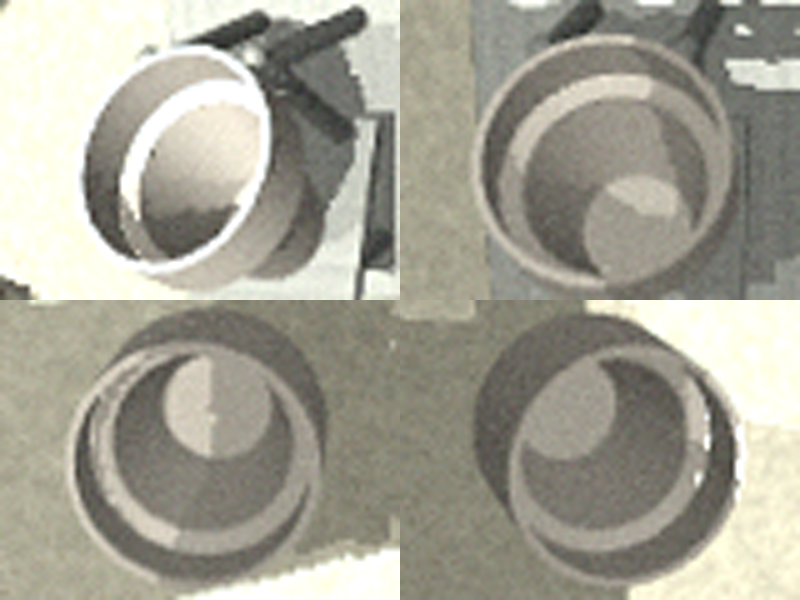

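Crops at 5x show clear rims. Cup rim: panel 1 spans x 83–271, y 46–273, and panel 2 spans x 474–733, y 36–290. Stack rim: panel 3 spans x 68–320, y 342–585, and panel 4 spans x 509–743, y 345–583. I'll fit circles of 64 mm diameter to them.

Run:
```python
from h import *
import pickle
np.set_printoptions(precision=4,suppress=True)
M={k:pickle.load(open(k+".pkl","rb")) for k in("w3","w4")}
def pts(m,ox,oy,L): return [ray(M[m],ox+x/5,oy+y/5,True) for x,y in L]
cup=pts("w3",50,165,[(83,175),(195,46),(271,130),(160,273),(105,240),(115,90)])+pts("w4",162,165,[(74,165),(333,160),(200,36),(205,290)])
st=pts("w3",178,165,[(68,170),(320,185),(205,42),(195,285)])+pts("w4",302,165,[(109,165),(343,165),(230,45),(222,283)])
def res(p,P,r=.032):
    c=p[:3];n=np.array([-np.sin(p[3])*np.cos(p[4]),-np.sin(p[3])*np.sin(p[4]),np.cos(p[3])])
    return [np.linalg.norm(o+d*((c-o)@n)/(d@n)-c)-r for o,d in P]
yaw=np.radians(7)
f=lambda q:res(q,cup)
s=least_squares(f,[.507,-.2455,.093,.6,.12]);print("cup free",s.x,np.degrees(s.x[3:]),s.fun*1e3)
s=least_squares(lambda q:res(np.r_[q,np.radians(35),yaw],cup),[.507,-.2455,.093]);print("cup fixed",s.x,s.fun*1e3)
s=least_squares(lambda q:res(np.r_[q,0,0],st),[.49,-.05,.089]);print("stack",s.x,s.fun*1e3)
s=least_squares(lambda q:res(np.r_[q,.089,0,0],st),[.49,-.05]);print("stack z fixed",s.x,s.fun*1e3)
```

```text
cup free [ 0.5049 -0.2472  0.0965  0.56    0.2037] [32.0841 11.6731] [ 0.5092 -0.3619 -0.4003 -0.2419 -0.9954 -0.0223  0.0827  0.2792 -0.2609
  0.1747]
cup fixed [ 0.5049 -0.2472  0.096 ] [-0.3701  0.1413 -1.5272  0.3518 -1.2912  0.0354 -0.2016  0.0762  0.2389
  0.7534]
stack [ 0.4865 -0.0668  0.0882] [-0.0618 -0.5385 -0.533  -0.4811 -0.4321  0.0768 -0.3812 -0.3504]
stack z fixed [ 0.4863 -0.0669] [-0.3147 -0.4253 -0.5898 -0.5461 -0.3225 -0.1732 -0.4484 -0.4182]
```

Request:
arm_command:
  series: [0,-0.1,0,0.1,-0.3,0.2,1,0,-0.2,0,0.2,-0.61,0.4,1,0,-0.3,0,0.32,-0.61,0.6,1,0,-0.389,0,0.32,-0.61,0.8,1,0,-0.389,0,0.32,-0.61,1,1,0,-0.389,0,0.32,-0.61,1,1]

```text
t: 9.28
eef_pos: [0.4468, -0.2534, 0.1997]
ee_rot: [3.139, 0.61, -3.016]
force: [-0.0, 0.3, 0.9]
width: 0.0875
gripper_force: 0.0
```

```bash
python3 snap.py w5
cat > pl.py <<'E'
from station import arm
from h import *
import sys
np.set_printoptions(precision=4,suppress=True)
a=eval("["+sys.argv[1]+"]")   # x,y,z,tilt,yaw(deg)
s=arm.get_state();p=np.array(s['eef_pos']);R=Ro.from_euler('xyz',s['ee_rot'])
t=np.radians(a[3]);y=np.radians(a[4]);n=np.array([-np.sin(t)*np.cos(y),-np.sin(t)*np.sin(y),np.cos(t)])
Y=np.array([-np.sin(y),np.cos(y),0]);Z=-n;R1=Ro.from_matrix(np.c_[np.cross(Y,Z),Y,Z])
rows(p,R,[(a[:3],R1)])
E
python3 pl.py ".505-.1*.569,-.247-.1*.07,.096+.1*.819,35,7.2"
```

```text
9.275 [ 0.44684534 -0.25343032  0.19972439] [ 3.13941216  0.60954138 -3.01554251] [-0.39239319 -0.0445193  -0.54463129 -0.53527496 -0.59423382 -0.67628281]
[0.0, -0.0, 0.0, 0.13, -0.0, 0.19]
```

Request:
arm_command:
  series: [0,0,0,0.13,0,0.2,1,0,0,0,0.13,0,0.5,1,0,0,0,0.13,0,0.7,1,0,0,0,0.13,0,0.7,1]

```text
t: 9.82
eef_pos: [0.4776, -0.2498, 0.1355]
ee_rot: [3.141, 0.61, -3.013]
force: [-0.5, -0.4, -0.1]
width: 0.0877
gripper_force: 0.0
```

```bash
python3 pl.py ".505-.003*.569,-.247-.003*.07,.096+.003*.819,35,7.2"
```

```text
[0.0, -0.0, 0.0, 0.0, -0.01, 0.45]
```

Request:
arm_command:
  series: [0,0,0,0,-0.01,0.2,1,0,0,0,0,-0.01,0.35,1,0,0,0,0,-0.01,0.45,1,0,0,0,0,-0.01,0.45,1]

```text
t: 10.32
eef_pos: [0.5024, -0.2484, 0.0986]
ee_rot: [3.141, 0.61, -3.015]
force: [-0.0, -0.6, 0.2]
width: 0.0876
gripper_force: 0.0
```

Request:
arm_command:
  series: [0,0,0,0,0,0,0.6,0,0,0,0,0,0,0.6,0,0,0,0,0,0,0.6,0,0,0,0,0,0,0.6,0,0,0,0,0,0,0.6,0,0,0,0,0,0,0.6]
  force: 12

```text
t: 11.08
eef_pos: [0.5023, -0.2485, 0.0993]
ee_rot: [-3.141, 0.612, -3.014]
force: [-4.0, 1.0, 6.2]
width: 0.063
gripper_force: 12.0
```

Request:
arm_command:
  series: [0,0,0,-0.02,0,-0.2,0.6,0,0,0,-0.04,0,-0.5,0.6,0,0,0,-0.05,0,-0.95,0.6,0,0,0,-0.05,0,-0.95,0.6]

```text
t: 11.58
eef_pos: [0.4523, -0.2554, 0.1826]
ee_rot: [-3.138, 0.615, -3.012]
force: [-0.1, -0.5, -1.1]
width: 0.0627
gripper_force: 12.0
```

```bash
python3 pl.py ".47,-.2,.24,0,7.2"
```

```text
[-0.0, 0.39, 0.0, -0.53, 0.53, -0.33]
```

Request:
arm_command:
  series: [0,0.1,0,-0.1,0.1,-0.2,0.6,0,0.2,0,-0.3,0.3,-0.33,0.6,0,0.3,0,-0.53,0.53,-0.33,0.6,0,0.39,0,-0.53,0.53,-0.33,0.6,0,0.39,0,-0.53,0.53,-0.33,0.6]

```text
t: 12.2
eef_pos: [0.472, -0.1977, 0.235]
ee_rot: [3.141, -0.006, -3.012]
force: [-0.6, -0.6, -1.5]
width: 0.0627
gripper_force: 12.0
```

```bash
python3 snap.py w6; python3 pl.py ".4864,-.0668,.22,0,7.2"
python3 - <<'E'
import cv2,numpy as np
w=cv2.imread("pics/w6.png");cv2.imwrite("pics/v9.png",cv2.resize(np.clip(w[80:320,90:410]*1.6,0,255).astype(np.uint8),(800,600),interpolation=cv2.INTER_CUBIC))
E
```

```text
12.2 [ 0.47199635 -0.19769718  0.23499985] [ 3.14056281 -0.00593943 -3.01161389] [-1.25935979e-02  1.02218891e-01 -3.58690029e-01 -1.95325793e-04
 -1.11591291e+00 -1.42814067e+00]
[0.0, -0.0, 0.0, -0.32, 1.28, 0.15]
```

View pics/v9.png

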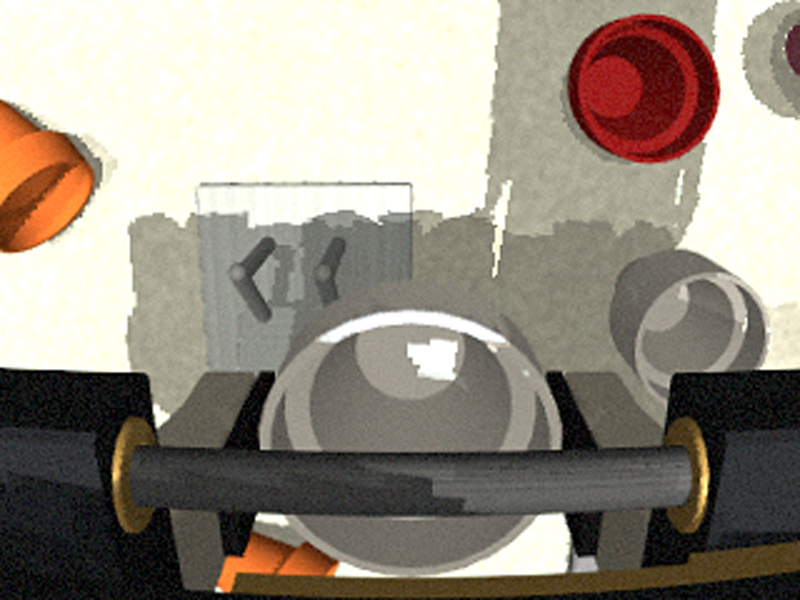

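The cup is held between the jaws, its rim spanning x 260–563 and y 308–577. I'll fit where it sits relative to the tool, including tilt.

Run:
```python
from h import *
import pickle
np.set_printoptions(precision=4,suppress=True)
m=pickle.load(open("w6.pkl","rb"))
P=[ray(m,90+x/2.5,80+y/2.5,True) for x,y in[(260,430),(563,430),(410,308),(412,577),(300,350),(520,350),(278,375)]]
tcp=np.array([.4720,-.1977,.2350])
def res(p):
    n=np.array([p[3],p[4],1]);n/=np.linalg.norm(n);c=p[:3];return [np.linalg.norm(o+d*((c-o)@n)/(d@n)-c)-.032 for o,d in P]
for lab,g in(("upright",lambda q:res(np.r_[q,0,0])),("tilt",lambda q:np.r_[res(q),]) ):
    x0=np.r_[tcp-[0,0,.003]] if lab=="upright" else np.r_[tcp-[0,0,.003],0,0]
    s=least_squares(g,x0);print(lab,s.x[:3]-tcp,s.x[3:],s.fun*1e3)
```

```text
upright [0.0005 0.0011 0.0015] [] [-0.2822  0.0178  0.1596  0.0922  0.0607 -0.1985  0.1447]
tilt [0.0006 0.001  0.001 ] [-0.0068 -0.042 ] [-0.0146  0.011   0.0451 -0.0017 -0.1083 -0.0285  0.0963]
```

Request:
arm_command:
  series: [0,0,0,-0.16,0.64,0,0.6,0,0,0,-0.16,0.64,0,0.6]

```text
t: 12.5
eef_pos: [0.4772, -0.1315, 0.2363]
ee_rot: [3.14, -0.0, -3.013]
force: [-0.4, -0.8, -1.3]
width: 0.063
gripper_force: 12.0
```

```bash
python3 pl.py ".4864,-.0668,.22,0,7.2"
```

```text
[0.0, -0.0, 0.0, -0.17, 0.63, 0.16]
```

Request:
arm_command:
  series: [0,0,0,-0.17,0.62,0.16,0.6,0,0,0,-0.17,0.62,0.16,0.6,0,0,0,-0.17,0.62,0.16,0.6,0,0,0,-0.17,0.62,0.16,0.6]

```text
t: 13.0
eef_pos: [0.4864, -0.0711, 0.2211]
ee_rot: [3.141, -0.001, -3.016]
force: [-0.3, 0.1, 0.5]
width: 0.0628
gripper_force: 12.0
```

```bash
python3 pl.py ".486,-.0674,.155,0,7.2"
```

```text
[0.0, -0.0, -0.0, -0.0, 0.04, 0.66]
```

Request:
arm_command:
  series: [0,0,0,0,0.03,0.3,0.6,0,0,0,0,0.03,0.6,0.6,0,0,0,0,0.03,0.66,0.6,0,0,0,0,0.03,0.66,0.6]

```text
t: 13.5
eef_pos: [0.4864, -0.0677, 0.1554]
ee_rot: [-3.141, -0.002, -3.015]
force: [0.6, 0.2, 0.2]
width: 0.0634
gripper_force: 12.0
```

```bash
python3 pl.py ".486,-.0674,.112,0,7.2"; python3 -c "
from station import arm;s=arm.get_state();print(s['eef_pos'],s['force'])"
```

```text
[-0.0, -0.0, 0.0, 0.0, 0.0, 0.43]
[ 0.48637471 -0.06772092  0.15542223] [0.58278694 0.22981863 0.15762771]
```

Well centred. I lower slowly and watch the force.

Request:
arm_command:
  series: [0,0,0,0,0,0.1,0.6,0,0,0,0,0,0.2,0.6,0,0,0,0,0,0.28,0.6,0,0,0,0,0,0.33,0.6,0,0,0,0,0,0.36,0.6,0,0,0,0,0,0.36,0.6]

```text
t: 14.25
eef_pos: [0.4861, -0.067, 0.1188]
ee_rot: [-3.142, -0.002, -3.015]
force: [0.3, 0.4, -0.8]
width: 0.0631
gripper_force: 12.0
```

Request:
arm_command:
  series: [0,0,0,0,0,0.02,0.6,0,0,0,0,0,0.03,0.6,0,0,0,0,0,0.04,0.6,0,0,0,0,0,0.04,0.6]

```text
t: 14.75
eef_pos: [0.4861, -0.067, 0.1149]
ee_rot: [3.142, -0.002, -3.015]
force: [0.6, 0.8, -1.3]
width: 0.0627
gripper_force: 12.0
```

Request:
arm_command:
  series: [0,0,0,0,0,0.01,0.6,0,0,0,0,0,0.015,0.6,0,0,0,0,0,0.015,0.6]

```text
t: 15.12
eef_pos: [0.4861, -0.067, 0.1134]
ee_rot: [3.142, -0.002, -3.015]
force: [0.1, 0.6, -0.5]
width: 0.0626
gripper_force: 12.0
```

Request:
arm_command:
  series: [0,0,0,0,0,0.01,0.6,0,0,0,0,0,0.015,0.6,0,0,0,0,0,0.015,0.6]

```text
t: 15.5
eef_pos: [0.4861, -0.067, 0.1119]
ee_rot: [-3.142, -0.002, -3.015]
force: [-0.5, -0.0, -0.5]
width: 0.0629
gripper_force: 12.0
```

Request:
arm_command:
  series: [0,0,0,0,0,0.01,0.6,0,0,0,0,0,0.01,0.6,0,0,0,0,0,0.01,0.6]

```text
t: 15.88
eef_pos: [0.4863, -0.0671, 0.1112]
ee_rot: [-3.141, -0.001, -3.015]
force: [-0.2, -0.6, 2.5]
width: 0.0626
gripper_force: 13.2
```

Request:
arm_command:
  series: [0,0,0,0,0,0.01,0.6,0,0,0,0,0,0.01,0.6,0,0,0,0,0,0.01,0.6]

```text
t: 16.25
eef_pos: [0.4868, -0.0672, 0.111]
ee_rot: [-3.141, -0.0, -3.014]
force: [-1.7, -1.3, 10.1]
width: 0.0627
gripper_force: 15.0
```

Contact is at TCP z 0.111 with 10 N, which matches fully home (rim about 0.111). I relax 1 mm and release.

Request:
arm_command:
  series: [0,0,0,0,0,-0.01,0.6,0,0,0,0,0,-0.01,0.6,0,0,0,0,0,-0.01,0.85,0,0,0,0,0,-0.01,0.95,0,0,0,0,0,-0.01,1,0,0,0,0,0,-0.01,1,0,0,0,0,0,-0.01,1]

```text
t: 17.12
eef_pos: [0.486, -0.067, 0.1109]
ee_rot: [3.142, -0.002, -3.015]
force: [0.2, 0.1, 0.0]
width: 0.0875
gripper_force: 0.0
```

Request:
arm_command:
  series: [0,0,0,0,0,-0.15,1,0,0,0,0,0,-0.4,1,0,0,0,0,0,-0.95,1,0,0,0,0,0,-0.95,1]

```text
t: 17.62
eef_pos: [0.4887, -0.0668, 0.2101]
ee_rot: [-3.142, 0.006, -3.014]
force: [0.4, 0.4, -0.3]
width: 0.0878
gripper_force: 0.0
```

Request:
arm_command:
  series: [0,0,0,0,0,-0.9,1,0,0,0,0,0,-0.9,1,0,0,0,0,0,-0.9,1]

```text
t: 18.0
eef_pos: [0.4873, -0.0669, 0.2978]
ee_rot: [3.141, 0.003, -3.015]
force: [0.4, -0.2, -1.3]
width: 0.0874
gripper_force: 0.0
```

```bash
python3 snap.py w7 side top; python3 pl.py ".6115,.174,.304,0,7.2"
python3 - <<'E'
import cv2,numpy as np
c=lambda im,x,y,w,h,W:cv2.resize(np.clip(im[y:y+h,x:x+w]*1.5,0,255).astype(np.uint8),(W,600),interpolation=cv2.INTER_CUBIC)
w=cv2.imread("pics/w7.png");s=cv2.imread("pics/w7_side.png")
cv2.imwrite("pics/v10.png",np.hstack([c(w,210,150,80,120,400),c(s,240,140,100,150,400)]))
E
```

```text
18.0 [ 0.4872827  -0.06686008  0.29784699] [ 3.14124264e+00  2.57541186e-03 -3.01459103e+00] [ 2.64231458e-01  2.01204892e-02 -3.01151096e-01  5.90340743e-06
 -1.24692566e+00 -1.70802759e+00]
[0.0, -0.0, 0.0, -1.55, 2.23, -0.1]
```

View pics/v10.png

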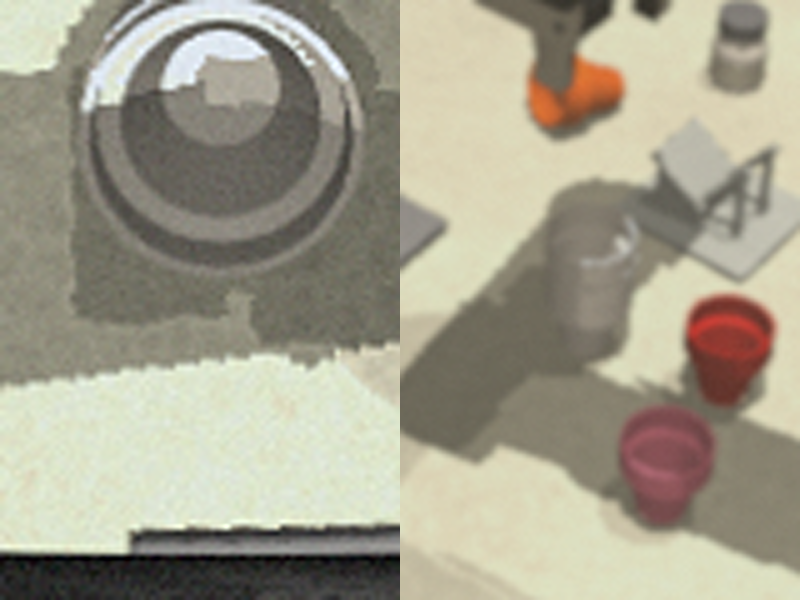

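The clean cup is nested upright in the stack (wrist crop centre about (222,130)), the rack is empty and the stack is standing. Next I bring the lamp back.

Run:
```python
from h import *
import pickle
m=pickle.load(open("w7.pkl","rb"))
P=[ray(m,210+x/5,150+y/5,True) for x,y in[(82,115),(362,130),(220,272),(130,235),(315,235)]]
for z in(.108,.111,.114):
    s=least_squares(lambda q:[np.linalg.norm((o+d*(z-o[2])/d[2])[:2]-q)-.032 for o,d in P],[.486,-.067]);print(z,s.x,s.fun*1e3)
c=s.x;H=np.array([.682,-.0115]);u=(c-H)/np.linalg.norm(c-H);print(np.linalg.norm(c-H),H+.2*u)
```

```text
0.108 [ 0.48634751 -0.06543723] [-0.15205085 -0.30559019  0.43041953 -0.4340502  -0.19238761]
0.111 [ 0.48534579 -0.06556468] [-0.48079734 -0.61791568  0.45723438 -0.4748972  -0.25077353]
0.114 [ 0.48433793 -0.06569228] [-0.80634139 -0.92757355  0.49016238 -0.50934674 -0.303388  ]
0.20495633257957158 [ 0.48911787 -0.06438178]
```

Request:
arm_command:
  series: [0,0,0,-0.5,0.75,0,1,0,0,0,-0.5,0.75,0,1]

```text
t: 18.4
eef_pos: [0.5268, 0.0152, 0.2942]
ee_rot: [-3.141, -0.004, -3.014]
force: [0.4, -0.9, -0.2]
width: 0.0875
gripper_force: 0.0
```

Request:
arm_command:
  series: [0,0,0,-0.52,0.75,0,1,0,0,0,-0.52,0.75,0,1]

```text
t: 18.65
eef_pos: [0.569, 0.0968, 0.2937]
ee_rot: [-3.141, -0.004, -3.013]
force: [0.2, 0.4, -0.5]
width: 0.0877
gripper_force: 0.0
```

Request:
arm_command:
  series: [0,0,0,-0.5,0.73,0.2,1,0,0,0,-0.5,0.73,0.2,1,0,0,0,-0.5,0.73,0.2,1]

```text
t: 19.02
eef_pos: [0.6087, 0.1745, 0.2731]
ee_rot: [-3.14, -0.005, -3.013]
force: [0.4, -1.0, -0.8]
width: 0.0873
gripper_force: 0.0
```

```bash
python3 snap.py w8; python3 pl.py ".6105,.1737,.21,0,7.2"
python3 - <<'E'
from station import arm
from h import *
import pickle
# where would a knob at (.6105,.1737,.22) appear; dark blob centroid near it
m=pickle.load(open("w8.pkl","rb"));w=cv2.imread("pics/w8.png");g=w.max(2)
R=m['pose'];c=np.linalg.inv(R)@np.r_[.6105,.1737,.205,1];r=np.hypot(c[0],c[1]);t=np.arctan2(r,c[2]);f=K(m)
u,v=m['cx']+f*t*c[0]/r,m['cy']+f*t*c[1]/r;print("predict",u,v)
x0,y0=int(u)-40,int(v)-40
for y in range(int(v)-24,int(v)+16,4):
    d=np.where(g[y,x0:x0+80]<40)[0]+x0;print(y,(d.min(),d.max()) if len(d) else None)
E
```

```text
19.025 [0.60872343 0.17449532 0.27310565] [-3.14002697 -0.00544792 -3.01320547] [ 5.86299548e-01  2.79905297e-01 -4.42344359e-02 -1.05718888e-03
 -1.25223557e+00 -2.02837051e+00]
[-0.0, -0.0, 0.0, -0.02, 0.0, 0.64]
predict 251.55827263215087 217.8660238310387
193 (np.int64(240), np.int64(267))
197 (np.int64(239), np.int64(268))
201 (np.int64(238), np.int64(268))
205 (np.int64(237), np.int64(269))
209 (np.int64(237), np.int64(269))
213 (np.int64(237), np.int64(269))
217 (np.int64(238), np.int64(269))
221 (np.int64(240), np.int64(267))
225 (np.int64(244), np.int64(262))
229 None
```

Request:
arm_command:
  series: [0,0,0,-0.02,0,0.3,1,0,0,0,-0.02,0,0.62,1,0,0,0,-0.02,0,0.62,1,0,0,0,-0.02,0,0.62,0.2,0,0,0,-0.02,0,0.62,0.2,0,0,0,-0.02,0,0.62,0.2,0,0,0,-0.02,0,0.62,0.2,0,0,0,-0.02,0,0.62,0.2]
  force: 12

```text
t: 20.08
eef_pos: [0.6108, 0.1737, 0.2139]
ee_rot: [3.142, -0.001, -3.015]
force: [-0.0, 0.4, 0.0]
width: 0.0431
gripper_force: 0.0
```

Request:
arm_command:
  series: [0,0,0,0,0,0,0.2,0,0,0,0,0,0,0.2,0,0,0,0,0,0,0.2,0,0,0,0,0,0,0.2,0,0,0,0,0,0,0.2]

```text
t: 20.7
eef_pos: [0.6107, 0.1744, 0.2137]
ee_rot: [3.141, -0.001, -3.014]
force: [-1.7, 5.2, -0.1]
width: 0.0233
gripper_force: 12.0
```

Run:
```python
from station import arm
from h import *
s=arm.get_state();p=s['eef_pos'];R=Ro.from_euler('xyz',s['ee_rot']);print(s['t'],p,s['width'],s['gripper_force'],s['force'])
H=np.array([.682,-.0115]);v=p[:2]-H;a0=np.arctan2(v[1],v[0]);c=np.array([.486,-.066])-H;a1=np.arctan2(c[1],c[0])+2*np.pi
print(np.hypot(*v),np.degrees([a0,a1]))
for k,a in enumerate(np.linspace(a0,a1,18)[1:]):
    print(k+1,end=' ');rows(p,R,[(np.r_[H+.2*np.array([np.cos(a),np.sin(a)]),.2105],R)])
```

```text
20.7 [0.61069817 0.17436903 0.21365621] 0.02326361350562683 11.999595165252686 [-1.74747577  5.21946882 -0.08387055]
0.19907598638849433 [110.98747818 195.53918685]
1 [0.0, 0.0, 0.0, 0.17, -0.04, 0.03]
2 [0.0, 0.0, 0.0, 0.33, -0.1, 0.03]
3 [0.0, 0.0, 0.0, 0.49, -0.18, 0.03]
4 [0.0, 0.0, 0.0, 0.64, -0.27, 0.03]
5 [0.0, 0.0, 0.0, 0.78, -0.37, 0.03]
6 [0.0, 0.0, 0.0, 0.91, -0.48, 0.03]
7 [0.0, 0.0, 0.0, 1.03, -0.61, 0.03]
8 [0.0, 0.0, 0.0, 1.14, -0.74, 0.03]
9 [0.0, 0.0, 0.0, 1.23, -0.89, 0.03]
10 [0.0, 0.0, 0.0, 1.32, -1.04, 0.03]
11 [0.0, 0.0, 0.0, 1.39, -1.2, 0.03]
12 [0.0, 0.0, 0.0, 1.44, -1.36, 0.03]
13 [0.0, 0.0, 0.0, 1.49, -1.53, 0.03]
14 [0.0, 0.0, 0.0, 1.51, -1.7, 0.03]
15 [0.0, 0.0, 0.0, 1.53, -1.88, 0.03]
16 [0.0, 0.0, 0.0, 1.53, -2.05, 0.03]
17 [0.0, 0.0, 0.0, 1.51, -2.22, 0.03]
```

Request:
arm_command:
  series: [0,0,0,0.17,-0.04,0,0.2,0,0,0,0.33,-0.1,0,0.2,0,0,0,0.49,-0.18,0,0.2,0,0,0,0.64,-0.27,0,0.2,0,0,0,0.78,-0.37,0,0.2,0,0,0,0.91,-0.48,0,0.2]

```text
t: 21.45
eef_pos: [0.5261, 0.1132, 0.2139]
ee_rot: [-3.141, -0.001, -3.015]
force: [8.2, -4.3, -5.3]
width: 0.0237
gripper_force: 12.0
```

Request:
arm_command:
  series: [0,0,0,0.12,-0.13,0,0.2,0,0,0,0.23,-0.26,0,0.2,0,0,0,0.32,-0.41,0,0.2,0,0,0,0.41,-0.56,0,0.2,0,0,0,0.48,-0.72,0,0.2,0,0,0,0.53,-0.88,0,0.2,0,0,0,0.53,-0.88,0,0.2]

```text
t: 22.32
eef_pos: [0.4847, 0.0189, 0.214]
ee_rot: [-3.141, -0.002, -3.016]
force: [-4.3, -0.2, 0.9]
width: 0.0239
gripper_force: 12.0
```

Run:
```python
from station import arm
from h import *
s=arm.get_state();p=s['eef_pos'];R=Ro.from_euler('xyz',s['ee_rot']);print(s['t'],p,s['width'],s['force'])
H=np.array([.682,-.0115]);v=p[:2]-H;a0=np.arctan2(v[1],v[0]);c=np.array([.486,-.066])-H;a1=np.arctan2(c[1],c[0])+2*np.pi
print(np.hypot(*v),np.degrees([a0,a1]))
for k,a in enumerate(np.linspace(a0,a1,6)[1:]):
    print(k+1,end=' ');rows(p,R,[(np.r_[H+.1995*np.array([np.cos(a),np.sin(a)]),.2137],R)])
```

```text
22.325 [0.48473028 0.01887552 0.21397911] 0.023888543390648893 [-4.3216755  -0.20141974  0.85984751]
0.19959462933820077 [171.24636575 195.53918685]
1 [0.0, 0.0, 0.0, 0.04, -0.16, 0.0]
2 [0.0, 0.0, 0.0, 0.06, -0.33, 0.0]
3 [0.0, 0.0, 0.0, 0.08, -0.5, 0.0]
4 [0.0, 0.0, 0.0, 0.07, -0.67, 0.0]
5 [0.0, 0.0, 0.0, 0.05, -0.84, 0.0]
```

Request:
arm_command:
  series: [0,0,0,0.04,-0.16,0,0.2,0,0,0,0.06,-0.33,0,0.2,0,0,0,0.07,-0.5,0,0.2,0,0,0,0.06,-0.67,0,0.2,0,0,0,0.05,-0.8,0,0.2,0,0,0,0.04,-0.84,0,0.2,0,0,0,0.04,-0.84,0,0.2,0,0,0,0.04,-0.84,0,0.2]

```text
t: 23.32
eef_pos: [0.4916, -0.0634, 0.2141]
ee_rot: [-3.141, -0.002, -3.015]
force: [-3.0, -0.3, 4.3]
width: 0.0237
gripper_force: 12.0
```

```bash
python3 pl.py ".4893,-.0650,.2137,0,7.2";python3 -c "
from station import arm;s=arm.get_state();print(s['eef_pos'],s['force'])"
```

```text
[-0.0, -0.0, 0.0, 0.03, -0.01, 0.0]
[ 0.49162706 -0.06340869  0.21410686] [-3.01537626 -0.29224134  4.3234823 ]
```

Request:
arm_command:
  series: [0,0,0,0.02,-0.02,0,0.2,0,0,0,0.02,-0.02,0,0.2,0,0,0,0.02,-0.02,0,0.2,0,0,0,0.02,-0.02,0,0.8,0,0,0,0.02,-0.02,0,0.8,0,0,0,0.02,-0.02,0,0.9,0,0,0,0.02,-0.02,0,1,0,0,0,0.02,-0.02,0,1]

```text
t: 24.32
eef_pos: [0.4901, -0.0656, 0.214]
ee_rot: [3.142, -0.002, -3.015]
force: [-1.3, -0.3, -0.2]
width: 0.0681
gripper_force: 0.0
```

Request:
arm_command:
  series: [0,0,0,0,0,-0.2,1,0,0,0,0,0,-0.5,1,0,0,0,0,0,-0.9,1,0,0,0,0,0,-0.9,1]

```text
t: 24.82
eef_pos: [0.4917, -0.0655, 0.3072]
ee_rot: [-3.141, 0.004, -3.014]
force: [1.1, 1.0, -0.3]
width: 0.0876
gripper_force: 0.0
```

Request:
arm_command:
  series: [0,0,0,0.5,-1,0,1,0,0,0,0.5,-1,0,1,0,0,0,0.5,-1,0,1]

```text
t: 25.2
eef_pos: [0.4519, -0.1732, 0.3035]
ee_rot: [3.142, -0.002, -3.018]
force: [-0.0, 0.3, -0.3]
width: 0.0879
gripper_force: 0.0
```

Request:
arm_command:
  series: [0,0,0,0,-1,0,1,0,0,0,0,-1,0,1,0,0,0,0,-1,0,1]

```text
t: 25.58
eef_pos: [0.4661, -0.2716, 0.3027]
ee_rot: [3.141, -0.004, -3.017]
force: [0.0, -0.6, -0.6]
width: 0.0876
gripper_force: 0.0
```

Request:
arm_command:
  series: [0,0,0,0,-1,0,1,0,0,0,0,-1,0,1,0,0,0,0,-1,0,1]

```text
t: 25.95
eef_pos: [0.4788, -0.3703, 0.3026]
ee_rot: [3.141, -0.003, -3.017]
force: [0.1, 0.8, -0.3]
width: 0.0876
gripper_force: 0.0
```

Request:
arm_command:
  series: [0,0,0,0,-1,0,1,0,0,0,0,-1,0,1,0,0,0,0,-1,0,1]

```text
t: 26.32
eef_pos: [0.4916, -0.469, 0.3025]
ee_rot: [3.14, -0.003, -3.016]
force: [-0.9, 0.9, -0.8]
width: 0.0873
gripper_force: 0.0
```

```bash
python3 snap.py w9 top side
python3 - <<'E'
from station import arm
from h import *
np.set_printoptions(precision=4,suppress=True)
t=arm.camera_model("top");s=arm.camera_model("side")
for n,m in(("top",t),("side",s)):
    im=cv2.imread(f"pics/w9_{n}.png");i0=cv2.imread(f"pics/{n[0]}0.png")
    def blob(I,g):
        u,v=proj(m,g);x0,y0=int(u)-9,int(v)-9
        G=cv2.GaussianBlur(I,(3,3),0).max(2).astype(float)[y0:y0+19,x0:x0+19];w=np.clip(100-G,0,None)**2
        Y,X=np.mgrid[:19,:19];return np.array([(w*X).sum()/w.sum()+x0,(w*Y).sum()/w.sum()+y0]),(u,v),G.min()
    a=blob(im,[.4893,-.065,.2]);b=blob(i0,[.4862,-.0498,.2]);print(n,a,b)
    print(" knob now",onz(m,*a[0],.205),"before",onz(m,*b[0],.205))
E
```

```text
26.325 [ 0.49163543 -0.46903096  0.30254596] [ 3.14034346e+00 -2.97223961e-03 -3.01600087e+00] [-4.75353763e-01  3.42092558e-01  1.09013691e-01  6.67802379e-04
 -1.34087534e+00 -9.70005860e-01]
top (array([266.5768, 195.9792]), (np.float64(266.18543609164857), np.float64(196.49341134618982)), np.float64(48.0)) (array([260.6295, 197.1345]), (np.float64(261.33806614834657), np.float64(197.3301778021556)), np.float64(45.0))
 knob now [ 0.4907 -0.066   0.205 ] before [ 0.4865 -0.0474  0.205 ]
side (array([288.2249, 173.2696]), (np.float64(288.0525888527646), np.float64(173.75447270956334)), np.float64(50.0)) (array([284.4306, 176.5584]), (np.float64(284.9156600097149), np.float64(176.73200335178862)), np.float64(47.0))
 knob now [ 0.4864 -0.0623  0.205 ] before [ 0.4836 -0.045   0.205 ]
```

Run:
```python
import cv2,numpy as np
from station import arm
a=cv2.imread("pics/t0.png",0);b=cv2.imread("pics/w9_top.png",0)
for n,(x,y,r) in dict(box=(174,198,24),bottle=(126,168,16),jar=(358,163,14)).items():
    T=a[y-r:y+r,x-r:x+r];M=cv2.matchTemplate(b[y-r-5:y+r+5,x-r-5:x+r+5],T,cv2.TM_CCOEFF_NORMED);_,v,_,l=cv2.minMaxLoc(M);print(n,round(v,3),l[0]-5,l[1]-5)
print(arm.job_done())
```

```text
box 0.999 0 0
bottle 1.0 0 0
jar 0.4 -1 2
the job is handed in; nothing more can be done
None
```

The job is handed in at about 26 s. The clean cup is lowered home upright on the standing stack, and the lamp head is back over it within an estimated 2 mm. The tip box and bottle did not move. My last image check could not confirm the jar (match only 0.4, probably hidden by the arm), though the gripper never came low near it.

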